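# Turn an amplifier module over and latch it into the sprung test nest

## Task

The amplifier module is lying upside down on the bench, copper base up. Turn it over, lay it copper base down between the pins of the test fixture's raised, sprung nest, then press it down and hold it until both latches catch its ears and keep it down once you let go. Leave the other things on the bench where they are.

Things in the scene. Friction and masses are not known exactly. Their poses are not given: they have to be found in the camera images.
- module: Amplifier module, 0.17 kg: copper base plate 64 x 42 x 6 mm under an aluminium cover 44 x 42 x 18 mm, 24 mm thick in all. Origin: centre of the copper underside, which bears gold contacts on green strips. x: along the 64 mm, y: across, z: from base to cover. Starts lying on its cover (z down, origin 24 mm up), its length within about 30 degrees of left-right. Either end may go either way.
- cover (a point): Centre of the cover's outer face, which has a blue label and a red dot; axes as the module's. The cover is flush with the base on both long sides, so the module stands firmly on a long side (42 mm high; heavier at the base); at each short end it leaves 10 mm of bare base, 6 mm thick: the ears.
- fixture: Test fixture, bolted down: a base 150 x 130 mm whose aluminium deck is 30 mm high, with the sprung nest over its middle. Origin: centre of its underside; x along the nest's length, y across, z up.
- nest (a point): Centre of the nest's floor, a yellowish plate 80 mm above the bench when up; moves with it. The module's 64 mm go along its x, z up. Eight round-nosed pins 7 mm high stand round the module's place, with 1.5 mm play all round. Mid-way along each side a gap of 25 mm is free for a finger: there the plate ends flush with the module, and the deck lies 50 mm lower.
- stage (a joint): Travel of the nest straight down, m: 0 up, 0.021 at the end stop. Its spring pushes up with 5 N at 0 and 14 N at the stop; spreading the latches adds up to about 8 N on the way. The latches can swing in once it is past 0.018, and then hold it at about 0.018.
- latch_left (a joint): Latch on the fixture's +y side, a steel lever with two hooks and red tabs, rad: 0 at rest or caught; about 0.15 while the ears pass. Its spring swings it back in some 0.2 s. The hooks have sloping tops, so the ears spread them when pressed down; they reach over the ears' side edges, 25 to 31 mm from the middle along x, undersides 68 mm above the bench.
- latch_right (a joint): The same on the fixture's -y side.
- driver: Red screwdriver lying down, 190 mm; bystander.
- spanner: Steel spanner lying down, 160 mm; bystander.
- tape: Amber roll of tape lying flat, 84 mm wide, 22 mm high; bystander.
- jar: White paste jar with a blue cap, 72 mm wide, 95 mm high; bystander.
- heatsink: Finned aluminium heat sink, 100 x 70 x 36 mm; bystander.
- circulator: Round steel circulator on a dark 46 mm square foot, 22 mm high; bystander.
There are look-alikes about, which are no part of the job. What is shaped like the module but turquoise is not meant. Of the things that look like the fixture, the larger one is meant.

How it is judged:
By the outcome, as a careful person would: the job done as asked, in the order asked, and still so for the second after the job is handed in, with the robot touching nothing.
It also fails if it takes over 72 s, if anything falls off the work surface, if the arm or the gripper's body presses on something with over 40 N, if the wrist force passes 120 N, or if a joint passes its speed limit or range.

## Robot

A 7-joint arm with a two-finger parallel gripper is mounted at the origin on the work surface. World frame = base frame: x ahead of the robot, y to its left, z up, the work surface at z = 0. Lengths are in mm, angles in rad, forces in N, time in s.
With the tool pointing down it reaches from about 425 to 1025 mm from the base axis. Payload 9.4 kg.
Tool frame: the origin (TCP) lies midway between the tips of the shut fingers; the grasp point (between the pads) lies 19 mm behind it; z points along the fingers, y is the line along which they close (so a half turn about z gives the same grasp; the last joint's range is limited). The gripper opens to 93 mm and grips with 3 to 60 N. Pads are 15 mm wide; open, the fingers measure 128 mm over their backs; the gripper's body (75 mm by 188 mm) begins 65 mm behind the grasp point.
Start: joints at [-1.2, 0.599, -0.003, 1.599, 0.002, 0.943, -0.08], TCP at [313.917, 653.514, 218.618] pointing down, gripper open.
Joint ranges: [-2.57, 2.57], [-0.35, 1.97], [-1.29, 1.29], [0.11, 2.56], [-1.05, 4.19], [0.11, 1.86], [-2.63, 2.63]. Speed limits (rad/s): [2.22, 2.22, 3.01, 3.01, 3.14, 3.14, 3.14].

## Interface

Orientations are given as a 3x3 rotation matrix whose columns are the frame's x, y, z axes.
In Python, from plant import robot, optics, close_job gives the robot as it stands.
- The arm moves only by the tool servo_tool, never from a script. Its argument "moves" is text: rows parted by semicolons, each of 7 numbers parted by spaces: the shift along the tool's x, y, z scaled (see below), then the turn, a rotation vector about the tool's x, y, z scaled (see below), then the gripper command: -1 is fully open, 1 is shut, values between are in proportion. In form: dx dy dz rx ry rz hand; .... A call has 1 to 8 rows; each row is the pose to reach, as a shift and turn from the pose commanded when the call began, along the tool's axes at that moment, turning the shorter way round; what a row does not reach only later rows make up. The controller multiplies each number of a shift by 0.12 m and each number of a turn by 360 degrees. A row lasts 1/10 s, in which the tool goes at most 50 mm and 8.59 degrees, less where a joint would pass 70% of its speed; a pose out of reach is approached as far as the arm can. A call with a number of a shift or a turn outside -1 to 1 is refused whole. A call with a gripper value outside its range is refused whole. The fingers move at their own pace and stop on an object; "force" is the grip in N (left out, the last holds). Time passes only in rows, so rows that repeat a pose let the fingers close. It gives the time, the measured TCP pose, the force, the opening and the grip force at its end, in the units of the state.
- robot.get_obs(): the state, without advancing time (a new reading comes with each control period).
- optics.camera(name): name is "scene" or "top" or "wrist"; returns (picture, depth): 400x640x3 uint8, red, green, blue; 400x640 float32, mm along the optical axis (not along the pixel's ray), 0 where there is no reading.
- optics.camera_model(name): a dict with "camera_matrix" (3x3 intrinsics, pixels), "dist_coeffs" ([k1, k2, p1, p2, k3] as OpenCV has them; the pictures are not rectified), "extrinsics" (4x4, takes a point from world to camera coordinates); the wrist camera has in their place "T_tool_cam" (4x4, takes a point from camera to tool coordinates, whose origin is the TCP and whose axes are the flange's). Camera axes: x right, y up, looking along -z (the intrinsics and any distortion apply to the point x, -y, -z); pixel columns grow to the right and rows downward; lengths in mm; the calibration is good to about 2 mm. A picture is of the moment at which its call begins: read the wrist's pose just before it. camera_model takes no time and is no camera call.
- close_job(): hands the job in; it is judged then, once.
The state is a dict: "time": time; "joints": joint angles; "dq": joint speeds; "joint_efforts": joint torques, N m; "tool_pos": TCP position; "ee_rot": TCP orientation; "wrist_force": force on the tool from outside, world axes, zero at the start; "moment": the same for the moment, N m; "opening": finger opening in mm; "grasp_force": force on a finger pad.
Only numpy, scipy, OpenCV 4.12 (cv2) and the standard library are available. Lean on these libraries where they do the work, as an engineer would, in place of code of your own. Each camera call takes 0.05 s, during which the arm holds its last target. There are 200 camera calls.

## Working session

There is one attempt and no reset: what is moved stays moved. The work goes in short steps, Python scripts to look and compute and a tool call to move; the robot and the scene stay as the last step left them, time stands still between calls to the robot, and variables do not carry over. Pictures are saved under pics/ and viewed, at most 10 in all, crops included, and the job is handed in when it is done.

Besides the shell and the picture viewer there is one more tool, called after "Request:" in YAML: its name, and indented under it one key for each argument. servo_tool: Moves the arm, as the interface text tells. Shifts and turns lie within -1 to 1; 1 stands for 0.12 m of shift or 360 degrees of turn. Its arguments: {"type":"object","properties":{"moves":{"type":"string"},"force":{"type":"number"}},"required":["moves"]}

```bash
ls; mkdir -p pics
cat > h.py <<'E'
import numpy as np, cv2
from plant import robot, optics, close_job
def snap(n):
    o=robot.get_obs(); p,d=optics.camera(n); return o,p.copy(),d.copy()
def cam(n,o=None):
    m=optics.camera_model(n); K=np.array(m["camera_matrix"],float); D=np.array(m["dist_coeffs"],float)
    if "extrinsics" in m: T=np.linalg.inv(np.array(m["extrinsics"],float))
    else:
        W=np.eye(4); W[:3,:3]=np.array(o["ee_rot"]); W[:3,3]=o["tool_pos"]; T=W@np.array(m["T_tool_cam"],float)
    return K,D,T
def rays(px,c):
    K,D,T=c; u=cv2.undistortPoints(np.array(px,float).reshape(-1,1,2),K,D).reshape(-1,2)
    r=np.c_[u[:,0],-u[:,1],-np.ones(len(u))]
    return T[:3,3],r@T[:3,:3].T   # depth-scaled: point = o + depth*ray
def onplane(px,c,z):
    o,r=rays(px,c); return o+r*((z-o[2])/r[:,2])[:,None]
def cloud(d,c):
    h,w=d.shape; px=np.stack(np.meshgrid(np.arange(w),np.arange(h)),-1).reshape(-1,2)
    o,r=rays(px,c); return (o+r*d.reshape(-1,1)).reshape(h,w,3)
E
python3 - <<'E'
from h import *
for n in ["scene","top"]:
    o,p,d=snap(n); cv2.imwrite(f"pics/{n}0.png",p[:,:,::-1]); np.savez(f"{n}0.npz",p=p,d=d)
    c=cam(n); print(n,c[0].round(1).tolist(),c[2].round(3).tolist())
print(o)
E
```

```text
pics
scene [[511.5, 0.0, 325.9], [0.0, 511.5, 196.5], [0.0, 0.0, 1.0]] [[0.818, -0.48, 0.318, 1028.286], [0.576, 0.676, -0.46, -599.699], [0.006, 0.559, 0.829, 1310.805], [0.0, 0.0, 0.0, 1.0]]
top [[414.5, 0.0, 311.8], [0.0, 414.5, 196.4], [0.0, 0.0, 1.0]] [[-0.028, 0.984, -0.178, 386.251], [-1.0, -0.03, -0.004, 52.916], [-0.009, 0.178, 0.984, 1059.192], [0.0, 0.0, 0.0, 1.0]]
{'time': 0.05, 'joints': array([-1.19970102,  0.60010174, -0.00252429,  1.60011993,  0.00177582,
        0.94289297, -0.07977963]), 'dq': array([-0.00024439, -0.00149045, -0.00026197, -0.00097101, -0.00042107,
       -0.00116533, -0.00151226]), 'joint_efforts': array([ 5.38011838e-03, -7.67285728e+01,  1.50319923e+00, -2.53214568e+01,
       -5.25639136e-02,  1.36789429e-02,  7.06770902e-05]), 'tool_pos': array([313.72215215, 653.07338086, 217.78068068]), 'ee_rot': array([[-9.01425127e-01,  4.32934697e-01, -5.37371793e-04],
       [ 4.32935011e-01,  9.01424015e-01, -1.42161368e-03],
       [-1.31066050e-04, -1.51412536e-03, -9.99998845e-01]]), 'wrist_force': array([ 0.07726435,  0.5478972 , -0.91318228]), 'moment': array([-0.01892342, -0.04448422,  0.02370813]), 'grasp_force': 0.0, 'opening': 93.16034118500906}
```

View pics/top0.png

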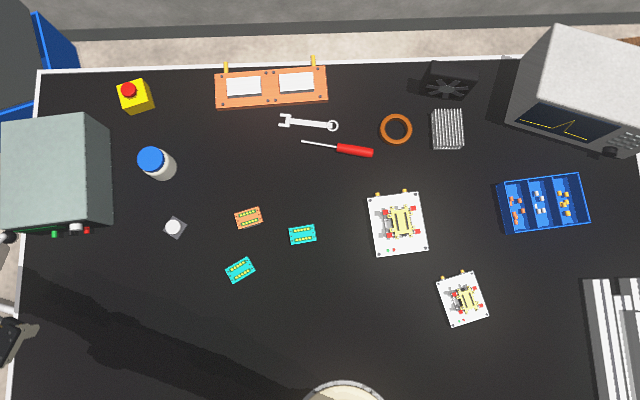

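View pics/scene0.png

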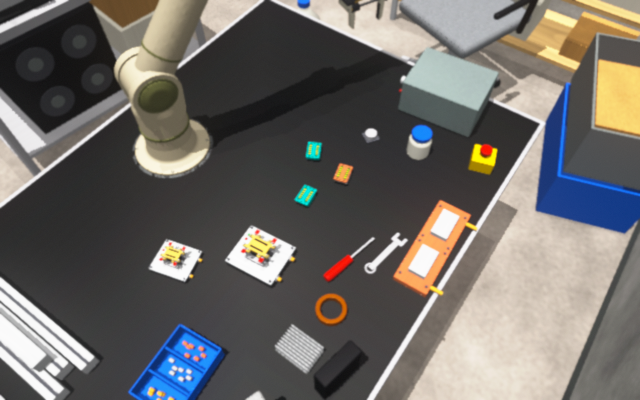

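Top view: candidates for the module are the copper one at (248,217) and turquoise ones at (302,234) and (240,270), so I choose the copper one. Candidates for the fixture are the larger at (397,223) and the smaller at (463,298), so I choose the larger. Next I measure both and check them in one crop.

Run:
```python
from h import *
z=np.load("top0.npz"); p,d=z["p"],z["d"]; c=cam("top"); P=cloud(d,c)
a=cv2.resize(p[190:285,215:325],None,fx=4.4,fy=4.4,interpolation=cv2.INTER_CUBIC)
b=cv2.resize(p[180:265,355:440],None,fx=4.9,fy=4.9,interpolation=cv2.INTER_CUBIC)
H=min(a.shape[0],b.shape[0]); im=np.hstack([a[:H],b[:H]]); s=790/im.shape[1]; print(im.shape)
cv2.imwrite("pics/crop1.png",cv2.resize(im,None,fx=min(s,1),fy=min(s,1))[:,:,::-1])
def comp(name,m,box,zmin,zmax):
    x0,y0,x1,y1=box; M=np.zeros(d.shape,bool); M[y0:y1,x0:x1]=True
    m=m&M&(P[...,2]>zmin)&(P[...,2]<zmax)&(d>0)
    q=P[m]; r=cv2.minAreaRect(q[:,:2].astype(np.float32)); print(name,m.sum(),"z",np.percentile(q[:,2],[5,50,95]).round(1),"rect",np.round(r[0],1),np.round(r[1],1),round(r[2],1))
T=np.ones(d.shape,bool)
comp("module",T,(228,200,270,235),15,40)
comp("turq1",T,(283,218,322,250),15,40)
comp("deck",T,(355,185,440,265),22,40)
comp("all fixture",T,(355,185,440,265),22,140)
comp("nest",T,(355,185,440,265),72,84)
comp("small",T,(430,262,495,335),15,45)
hsv=cv2.cvtColor(p,cv2.COLOR_RGB2HSV)
comp("nest yellow",(hsv[...,0]>18)&(hsv[...,0]<35)&(hsv[...,1]>60),(375,200,425,245),60,100)
for n,b in dict(jar=(130,140,180,185),circ=(155,210,195,245),driver=(295,135,380,165)).items(): comp(n,T,b,8,120)
print("hsv module",np.median(hsv[210:224,240:256].reshape(-1,3),0), "bench z",np.median(P[240:260,330:355,2]))
```

```text
(417, 901, 3)
module 431 z [19.4 23.  26.2] rect [525.  220.3] [42.3 64.3] 16.0
turq1 432 z [20.3 23.4 26.4] rect [478.9  85.1] [42.2 63.8] 8.3
deck 2337 z [25.9 29.3 33. ] rect [ 498.8 -152.5] [152.9 130.8] 6.2
all fixture 3149 z [26.3 30.2 80.9] rect [ 498.8 -152.5] [152.9 130.8] 6.2
nest 686 z [75.  79.1 82.4] rect [ 497.1 -152.5] [79.5 80.7] 6.2
small 1455 z [16.4 19.4 26.8] rect [ 310.7 -300.7] [114.1  99. ] 15.4
nest yellow 439 z [76.3 79.5 82.7] rect [ 497.7 -152. ] [77.9 60.2] 5.4
jar 969 z [18.9 91.2 96. ] rect [664.1 444.8] [67.8 67.3] 0.1
circ 206 z [ 9.4 20.6 23.7] rect [507.5 411.1] [41.  38.1] 62.6
driver 433 z [11.7 20.7 26. ] rect [705.9 -10.8] [188.9  25.4] 76.8
hsv module [ 17.5 132.  246. ] bench z -0.7217029667535826
```

View pics/crop1.png

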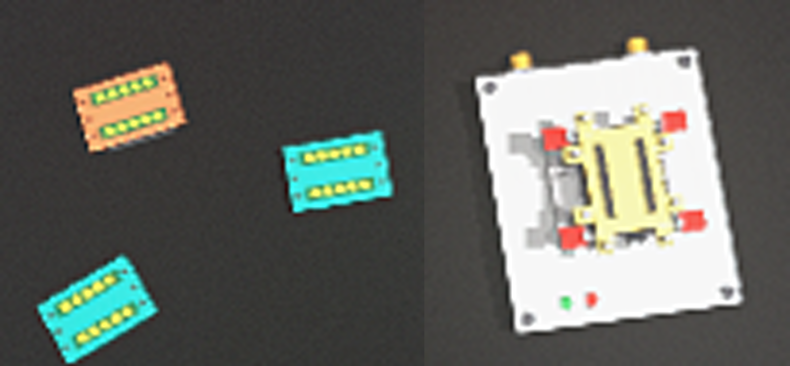

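The crop shows the copper module, base up, at left (130,108), beside the turquoise look-alikes at (335,170) and (97,310). The larger fixture's nest is at (625,180), its length along world x (about 6°), with the red tabs on its ±y sides. The sizes agree: 64x42 mm at z 23, deck 153x131 mm at z 30. Now I move above the module.

Request:
servo_tool:
  moves: "-0.3 -0.24 0 0 0 0 -1; -0.6 -0.48 0 0 0 0 -1; -0.79 -0.62 0 0 0 0 -1"
  force: 25

```text
time: 0.4
tool_pos: [368.8, 541.8, 218.2]
ee_rot: [[-0.9, 0.435, 0.0], [0.435, 0.9, -0.002], [-0.001, -0.002, -1.0]]
wrist_force: [0.1, 0.4, -0.3]
opening: 93.1
grasp_force: 0.0
```

Request:
servo_tool:
  moves: "-0.3 -0.24 0 0 0 0 -1; -0.6 -0.48 0 0 0 0 -1; -0.79 -0.62 0 0 0 0 -1"

```text
time: 0.7
tool_pos: [421.9, 433.4, 218.4]
ee_rot: [[-0.9, 0.435, 0.0], [0.435, 0.9, -0.002], [-0.001, -0.002, -1.0]]
wrist_force: [0.9, 0.3, 0.7]
opening: 92.9
grasp_force: 0.0
```

Request:
servo_tool:
  moves: "-0.3 -0.24 0 0 0 0 -1; -0.6 -0.48 0 0 0 0 -1; -0.79 -0.62 0 0 0 0 -1"

```text
time: 1.0
tool_pos: [474.8, 325.4, 218.5]
ee_rot: [[-0.9, 0.436, -0.0], [0.436, 0.9, -0.002], [-0.001, -0.001, -1.0]]
wrist_force: [-0.2, 0.9, -0.1]
opening: 92.9
grasp_force: 0.0
```

Request:
servo_tool:
  moves: "-0.3 -0.24 0 0 0 -0.116 -1; -0.6 -0.48 0 0 0 -0.116 -1; -0.79 -0.62 0 0 0 -0.116 -1; -0.79 -0.62 0 0 0 -0.116 -1; -0.79 -0.62 0 0 0 -0.116 -1; -0.79 -0.62 0 0 0 -0.116 -1"

```text
time: 1.6
tool_pos: [526.9, 220.4, 218.4]
ee_rot: [[-0.961, -0.278, -0.001], [-0.278, 0.961, -0.0], [0.001, 0.0, -1.0]]
wrist_force: [-0.2, 1.1, 0.3]
opening: 93.0
grasp_force: 0.0
```

```bash
cat >> h.py <<'E'
from scipy.spatial.transform import Rotation as Ro
def togo(p,R=None,o=None,grasp=False):
    "numbers for a move: to TCP p (or grasp point p) and R from the measured pose"
    o=o or robot.get_obs(); R0=np.array(o["ee_rot"]); R=R0 if R is None else np.array(R); p=np.array(p,float)
    if grasp: p=p+19*R[:,2]
    return (R0.T@(p-o["tool_pos"])/120).round(3),(Ro.from_matrix(R0.T@R).as_rotvec()/(2*np.pi)).round(4)
def frame(zdir,ydir):
    z=np.array(zdir,float);z/=np.linalg.norm(z); y=np.array(ydir,float); y-=z*(y@z); y/=np.linalg.norm(y)
    return np.c_[np.cross(y,z),y,z]
def rectof(m,P):
    q=P[m]; r=cv2.minAreaRect(q[:,:2].astype(np.float32)); return len(q),np.percentile(q[:,2],[5,50,95]).round(1),np.round(r[0],1),np.round(r[1],1),round(r[2],1)
E
python3 - <<'E'
from h import *
o,p,d=snap("wrist"); c=cam("wrist",o); P=cloud(d,c); cv2.imwrite("pics/w1.png",p[:,:,::-1])
print(c[2].round(3).tolist(), o["joints"].round(3))
n=(d>0)&(abs(P[...,0]-525)<60)&(abs(P[...,1]-220)<60)
m=n&(P[...,2]>18)&(P[...,2]<30); print("depth",rectof(m,P))
hsv=cv2.cvtColor(p,cv2.COLOR_RGB2HSV)
k=(hsv[...,0]<40)&(hsv[...,1]>80)&(hsv[...,2]>90)
k=cv2.morphologyEx(k.astype(np.uint8),cv2.MORPH_CLOSE,np.ones((25,25)))
cs,_=cv2.findContours(k,cv2.RETR_EXTERNAL,cv2.CHAIN_APPROX_NONE)
for q in cs:
    if cv2.contourArea(q)>3000:
        w=onplane(q.reshape(-1,2),c,24); r=cv2.minAreaRect(w[:,:2].astype(np.float32)); print(cv2.boundingRect(q),np.round(r[0],1),np.round(r[1],1),round(r[2],1))
a=np.radians(16)
for t in (45,):
    yh=[-np.sin(a),np.cos(a),0]; out=np.array([np.cos(a),np.sin(a),0])
    R=frame(np.sin(np.radians(t))*out+[0,0,-np.cos(np.radians(t))],yh)
    print(t,togo([525,220,21+60],R,o,True)); 
    print(R.round(3).tolist())
E
```

```text
[[-0.278, -0.923, -0.265, 452.886], [0.96, -0.268, -0.076, 198.907], [-0.0, -0.276, 0.961, 385.29], [0.0, 0.0, 0.0, 1.0]] [-0.357  0.422 -0.191  1.949  0.11   0.782  1.242]
depth (1667, array([23.3, 24.9, 26.1]), array([526., 219.]), array([41.6, 64.1]), 16.0)
(192, 277, 430, 100) [710.  421.7] [177.3 684.5] 16.5
(0, 216, 163, 118) [729.9 -66.2] [247.7 176. ] 78.4
45 (array([-9.600e-02,  1.000e-03,  1.257e+00]), array([ 0.0002, -0.1251,  0.0004]))
[[-0.68, -0.276, 0.68], [-0.195, 0.961, 0.195], [-0.707, -0.0, -0.707]]
```

View pics/w1.png

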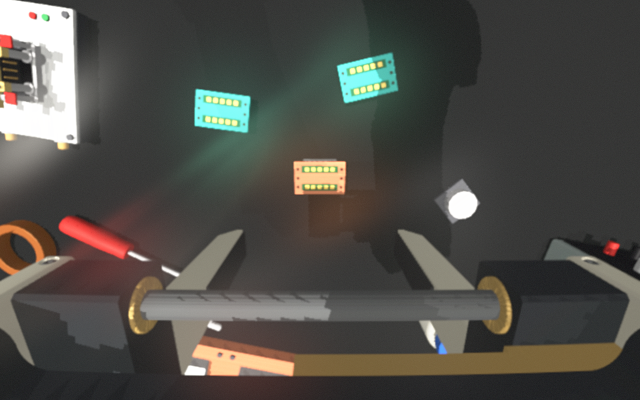

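Wrist view: the module is at (320,177), the fingers at the lower edge, and the look-alikes at (222,110) and (367,77). I turn the wrist half round so that the camera ends up above the tool when it tilts later.

Request:
servo_tool:
  moves: "0 0 0.1 0 0 0.19 -1; 0 0 0.2 0 0 0.19 -1; 0 0 0.3 0 0 0.19 -1; 0 0 0.4 0 0 0.19 -1; 0 0 0.4 0 0 0.19 -1; 0 0 0.4 0 0 0.19 -1; 0 0 0.4 0 0 0.19 -1; 0 0 0.4 0 0 0.19 -1"

```text
time: 2.45
tool_pos: [526.7, 221.6, 170.6]
ee_rot: [[-0.604, 0.797, 0.0], [0.797, 0.604, -0.0], [-0.0, -0.0, -1.0]]
wrist_force: [0.2, -0.8, -0.4]
opening: 93.5
grasp_force: 0.0
```

Request:
servo_tool:
  moves: "0 0 0 0 0 0.19 -1; 0 0 0 0 0 0.19 -1; 0 0 0 0 0 0.19 -1; 0 0 0 0 0 0.19 -1; 0 0 0 0 0 0.19 -1; 0 0 0 0 0 0.19 -1; 0 0 0 0 0 0.19 -1; 0 0 0 0 0 0.19 -1"

```text
time: 3.25
tool_pos: [526.7, 221.7, 170.7]
ee_rot: [[0.519, 0.855, 0.0], [0.855, -0.519, 0.0], [0.0, 0.0, -1.0]]
wrist_force: [0.9, 0.4, -0.1]
opening: 93.2
grasp_force: 0.0
```

Request:
servo_tool:
  moves: "0 0 0 0 0 0.12 -1; 0 0 0 0 0 0.12 -1; 0 0 0 0 0 0.12 -1; 0 0 0 0 0 0.12 -1; 0 0 0 0 0 0.12 -1; 0 0 0 0 0 0.12 -1"

```text
time: 3.85
tool_pos: [526.6, 221.8, 170.5]
ee_rot: [[0.962, 0.273, 0.0], [0.273, -0.962, -0.001], [0.0, 0.001, -1.0]]
wrist_force: [0.5, 0.3, 0.1]
opening: 92.6
grasp_force: 0.0
```

Run:
```python
from h import *
o=robot.get_obs(); print(o["tool_pos"].round(1),o["ee_rot"].round(3).tolist(),o["joints"].round(2))
a=np.radians(16); yh=-np.array([-np.sin(a),np.cos(a),0]); out=np.array([np.cos(a),np.sin(a),0])
for t in (45,):
    R=frame(np.sin(np.radians(t))*out+[0,0,-np.cos(np.radians(t))],yh)
    for b in (60,0): print(t,b,togo(np.array([525.5,219.5,21])-b*R[:,2],R,o,True))
```

```text
[526.6 221.8 170.5] [[0.962, 0.273, 0.0], [0.273, -0.962, -0.001], [0.0, 0.001, -1.0]] [-0.98  0.58  0.73  2.03 -0.57  0.74 -1.19]
45 60 (array([-0.256,  0.016,  1.004]), array([ 0.0003,  0.125 , -0.0003]))
45 0 (array([0.098, 0.015, 1.358]), array([ 0.0003,  0.125 , -0.0003]))
```

Request:
servo_tool:
  moves: "-0.05 0.01 0.2 0 0.025 0 -1; -0.1 0.016 0.4 0 0.05 0 -1; -0.15 0.016 0.6 0 0.075 0 -1; -0.2 0.016 0.8 0 0.1 0 -1; -0.256 0.016 0.95 0 0.125 0 -1; -0.256 0.016 1 0 0.125 0 -1; -0.256 0.016 1 0 0.125 0 -1; -0.256 0.016 1 0 0.125 0 -1"

```text
time: 4.65
tool_pos: [543.0, 258.7, 218.6]
ee_rot: [[0.842, 0.25, 0.479], [0.24, -0.967, 0.082], [0.484, 0.047, -0.874]]
wrist_force: [-0.6, 0.2, 0.7]
opening: 92.8
grasp_force: 0.0
```

Run:
```python
from h import *
o=robot.get_obs(); print(o["tool_pos"].round(1),o["ee_rot"].round(3).tolist(),o["joints"].round(2))
a=np.radians(16); yh=-np.array([-np.sin(a),np.cos(a),0]); out=np.array([np.cos(a),np.sin(a),0])
t=45; R=frame(np.sin(np.radians(t))*out+[0,0,-np.cos(np.radians(t))],yh)
print(togo(np.array([525.5,219.5,21]),R,o,True))
```

```text
[543.  258.7 218.6] [[0.842, 0.25, 0.479], [0.24, -0.967, 0.082], [0.484, 0.047, -0.874]] [-1.22  0.42  0.76  2.29 -1.04  0.11 -0.86]
(array([-0.954,  0.195,  1.495]), array([0.0085, 0.0446, 0.0011]))
```

The wrist hits the limit of joint 6 when tilting outward here. Inward tilts (joint 6 up to 1.86) suit this arm better. I'll go back to the first yaw, carry the module to free bench nearer the base, and make both quarter turns there from inward-tilted to vertical.

Run:
```python
from h import *
R=frame([0,0,-1],[np.sin(np.radians(16)),-np.cos(np.radians(16)),0]); print(togo([525.5,219.5,170],R))
```

```text
(array([-0.397,  0.261,  0.258]), array([ 0.0083, -0.0803, -0.0023]))
```

Request:
servo_tool:
  moves: "-0.1 0.07 0.06 0.002 -0.02 -0.001 -1; -0.2 0.13 0.13 0.004 -0.04 -0.001 -1; -0.3 0.2 0.2 0.006 -0.06 -0.002 -1; -0.397 0.261 0.258 0.0083 -0.0803 -0.0023 -1; -0.397 0.261 0.258 0.0083 -0.0803 -0.0023 -1; -0.397 0.261 0.258 0.0083 -0.0803 -0.0023 -1"

```text
time: 5.25
tool_pos: [525.7, 218.4, 168.7]
ee_rot: [[0.962, 0.274, 0.0], [0.274, -0.962, -0.001], [0.0, 0.001, -1.0]]
wrist_force: [-0.3, -0.6, 0.4]
opening: 93.0
grasp_force: 0.0
```

Request:
servo_tool:
  moves: "0 0 0 0 0 -0.19 -1; 0 0 0 0 0 -0.19 -1; 0 0 0 0 0 -0.19 -1; 0 0 0 0 0 -0.19 -1; 0 0 0 0 0 -0.19 -1; 0 0 0 0 0 -0.19 -1; 0 0 0 0 0 -0.19 -1; 0 0 0 0 0 -0.19 -1"

```text
time: 6.05
tool_pos: [524.4, 219.7, 170.0]
ee_rot: [[0.092, 0.996, 0.001], [0.996, -0.092, 0.002], [0.003, 0.001, -1.0]]
wrist_force: [1.0, -0.3, -0.4]
opening: 92.8
grasp_force: 0.0
```

Request:
servo_tool:
  moves: "0 0 0 0 0 -0.19 -1; 0 0 0 0 0 -0.19 -1; 0 0 0 0 0 -0.19 -1; 0 0 0 0 0 -0.19 -1; 0 0 0 0 0 -0.19 -1; 0 0 0 0 0 -0.19 -1; 0 0 0 0 0 -0.19 -1; 0 0 0 0 0 -0.19 -1"

```text
time: 6.85
tool_pos: [524.4, 219.9, 170.1]
ee_rot: [[-0.892, 0.452, 0.002], [0.452, 0.892, 0.002], [-0.0, 0.003, -1.0]]
wrist_force: [-0.5, -0.1, -1.0]
opening: 92.9
grasp_force: 0.0
```

Request:
servo_tool:
  moves: "0 0 0 0 0 -0.12 -1; 0 0 0 0 0 -0.12 -1; 0 0 0 0 0 -0.12 -1; 0 0 0 0 0 -0.12 -1; 0 0 0 0 0 -0.12 -1; 0 0 0 0 0 -0.12 -1; 0 0 0 0 0 -0.12 -1"

```text
time: 7.55
tool_pos: [524.7, 219.3, 169.8]
ee_rot: [[-0.963, -0.271, 0.0], [-0.271, 0.963, 0.002], [-0.0, 0.002, -1.0]]
wrist_force: [-0.1, -0.1, 0.8]
opening: 93.3
grasp_force: 0.0
```

Run:
```python
from h import *
o=robot.get_obs(); print(o["tool_pos"].round(1),o["ee_rot"].round(3).tolist(),o["joints"].round(2))
R=frame([0,0,-1],[-np.sin(np.radians(16)),np.cos(np.radians(16)),0]); print(togo([525.7,219.3,8],R,o))
```

```text
[524.7 219.3 169.8] [[-0.963, -0.271, 0.0], [-0.271, 0.963, 0.002], [-0.0, 0.002, -1.0]] [-0.53  0.47  0.05  2.01 -0.04  0.66  1.39]
(array([-0.007, -0.004,  1.348]), array([ 0.0002,  0.0001, -0.0008]))
```

Request:
servo_tool:
  moves: "-0.008 -0.004 0.4 0 0 -0.0008 -1; -0.008 -0.004 0.8 0 0 -0.0008 -1; -0.008 -0.004 1 0 0 -0.0008 -1"

```text
time: 7.85
tool_pos: [524.7, 218.4, 46.5]
ee_rot: [[-0.961, -0.275, -0.003], [-0.275, 0.961, -0.001], [0.003, -0.0, -1.0]]
wrist_force: [-0.3, 0.6, 0.9]
opening: 92.7
grasp_force: 0.0
```

Request:
servo_tool:
  moves: "0 0 0.36 0 0 0 -1; 0 0 0.36 0 0 0 -1; 0 0 0.36 0 0 0 1; 0 0 0.36 0 0 0 1; 0 0 0.36 0 0 0 1; 0 0 0.36 0 0 0 1; 0 0 0.36 0 0 0 1"

```text
time: 8.55
tool_pos: [526.4, 218.9, 6.7]
ee_rot: [[-0.961, -0.278, -0.001], [-0.278, 0.961, 0.001], [0.0, 0.001, -1.0]]
wrist_force: [-0.6, 1.7, 7.0]
opening: 63.9
grasp_force: 25.0
```

Run:
```python
from h import *
o=robot.get_obs(); print(o["tool_pos"].round(1),o["opening"],o["grasp_force"])
a=np.radians(60-6.7); R=frame([0,0,-1],[-np.sin(a),np.cos(a),0])
# rise 60 then W
p=np.array([225,390,70.]); print(togo(p,R,o));
```

```text
[526.4 218.9   6.7] 63.894459546348095 25.000554621219635
(array([ 2.016,  2.069, -0.525]), array([ 1.000e-04, -0.000e+00, -1.032e-01]))
```

Request:
servo_tool:
  moves: "0 0 -0.3 0 0 0 1; 0 0 -0.6 0 0 0 1; 0 0 -0.6 0 0 0 1; 0.3 0.3 -0.6 0 0 0 1; 0.6 0.6 -0.6 0 0 0 1; 0.68 0.69 -0.6 0 0 0 1"

```text
time: 9.15
tool_pos: [420.0, 276.8, 77.5]
ee_rot: [[-0.959, -0.282, -0.005], [-0.282, 0.96, -0.0], [0.005, 0.001, -1.0]]
wrist_force: [0.3, 0.3, -1.9]
opening: 63.5
grasp_force: 25.0
```

Request:
servo_tool:
  moves: "0.25 0.25 0 0 0 0 1; 0.5 0.5 0 0 0 0 1; 0.68 0.69 0 0 0 0 1"

```text
time: 9.45
tool_pos: [320.9, 332.7, 77.8]
ee_rot: [[-0.96, -0.279, -0.003], [-0.279, 0.96, -0.001], [0.003, 0.0, -1.0]]
wrist_force: [1.1, 1.3, -1.8]
opening: 63.3
grasp_force: 25.0
```

Request:
servo_tool:
  moves: "0.25 0.25 0 0 0 -0.02 1; 0.5 0.5 0 0 0 -0.04 1; 0.67 0.69 0 0 0 -0.06 1; 0.67 0.69 0 0 0 -0.08 1; 0.67 0.69 0 0 0 -0.103 1; 0.67 0.69 0 0 0 -0.103 1"

```text
time: 10.05
tool_pos: [222.7, 389.2, 78.0]
ee_rot: [[-0.596, -0.803, -0.002], [-0.803, 0.596, -0.0], [0.002, 0.002, -1.0]]
wrist_force: [-0.1, -0.3, -2.1]
opening: 63.7
grasp_force: 25.0
```

Run:
```python
from h import *
o=robot.get_obs(); print(o["tool_pos"].round(1),o["ee_rot"].round(3).tolist(),o["joints"].round(2),o["opening"])
```

```text
[222.7 389.2  78. ] [[-0.596, -0.803, -0.002], [-0.803, 0.596, -0.0], [0.002, 0.002, -1.0]] [-1.15  0.53 -0.04  2.34  0.07  0.28  1.26] 63.68659778095481
```

Request:
servo_tool:
  moves: "0 0 0.3 0 0 0 1; 0 0 0.59 0 0 0 1; 0 0 0.59 0 0 0 1; 0 0 0.59 0 0 0 -1; 0 0 0.59 0 0 0 -1; 0 0 0.59 0 0 0 -1; 0 0 0.2 0 0 0 -1; 0 0 -0.1 0 0 0 -1"

```text
time: 10.85
tool_pos: [222.4, 388.9, 91.3]
ee_rot: [[-0.599, -0.801, -0.003], [-0.801, 0.599, -0.002], [0.004, 0.001, -1.0]]
wrist_force: [1.1, -0.6, 0.2]
opening: 92.6
grasp_force: 0.0
```

```bash
cat >> h.py <<'E'
def tilt(az,deg,sgn=1):
    "tool tilted deg toward the robot (inward) about the tangential at azimuth az, tool y along +tangential"
    a,t=np.radians(az),np.radians(deg); out=np.array([np.cos(a),np.sin(a),0])
    return frame(-np.sin(t)*out+[0,0,-np.cos(t)],[-np.sin(a)*sgn,np.cos(a)*sgn,0])
E
python3 - <<'E'
from h import *
o=robot.get_obs(); print(o["tool_pos"].round(1),o["opening"],o["wrist_force"].round(1))
R=tilt(53.4,65); c=np.array([222.7,389.2,21]);
for b in (70,0): print(togo(c+(14-b)*R[:,2],R,o), (c+(14-b)*R[:,2]).round(0))
E
```

```text
[222.4 388.9  91.3] 92.55924014361877 [ 1.1 -0.6  0.2]
(array([-0.428,  0.   ,  0.387]), array([ 0.0005,  0.18  , -0.0003])) [253. 430.  45.]
(array([ 0.1  , -0.002,  0.636]), array([ 0.0005,  0.18  , -0.0003])) [215. 379.  15.]
```

Request:
servo_tool:
  moves: "-0.1 0 0 0 0.023 0 -1; -0.2 0 0 0 0.046 0 -1; -0.3 0 0 0 0.069 0 -1; -0.4 0 0 0 0.092 0 -1; -0.43 0 0 0 0.115 0 -1; -0.43 0 0 0 0.138 0 -1; -0.43 0 0.1 0 0.161 0 -1; -0.43 0 0.2 0 0.18 0 -1"

```text
time: 11.65
tool_pos: [253.6, 432.0, 66.7]
ee_rot: [[-0.249, -0.8, -0.547], [-0.34, 0.601, -0.724], [0.907, 0.005, -0.421]]
wrist_force: [-0.1, -0.2, 0.2]
opening: 92.7
grasp_force: 0.0
```

Run:
```python
from h import *
o=robot.get_obs(); print(o["tool_pos"].round(1),o["ee_rot"].round(3).tolist(),o["joints"].round(2))
R=tilt(53.4,65); c=np.array([222.7,389.2,21]);
for b in (70,0): print(togo(c+(14-b)*R[:,2],R,o), (c+(14-b)*R[:,2]).round(0))
```

```text
[253.6 432.   66.7] [[-0.249, -0.8, -0.547], [-0.34, 0.601, -0.724], [0.907, 0.005, -0.421]] [-0.85  1.12 -0.4   1.48  0.06  1.7   1.21]
(array([-0.159, -0.007,  0.093]), array([ 0.0012, -0.0003,  0.0004])) [253. 430.  45.]
(array([-0.16 , -0.011,  0.676]), array([ 0.0012, -0.0003,  0.0004])) [215. 379.  15.]
```

Request:
servo_tool:
  moves: "-0.16 -0.009 0.1 0.001 0 0 -1; -0.16 -0.01 0.4 0.001 0 0 -1; -0.16 -0.01 0.67 0.001 0 0 -1; -0.16 -0.01 0.67 0.001 0 0 -1; -0.16 -0.01 0.67 0.001 0 0 1; -0.16 -0.01 0.67 0.001 0 0 1; -0.16 -0.01 0.67 0.001 0 0 1; -0.16 -0.01 0.67 0.001 0 0 1"

```text
time: 12.45
tool_pos: [216.5, 378.9, 15.0]
ee_rot: [[-0.254, -0.804, -0.537], [-0.342, 0.594, -0.728], [0.904, -0.001, -0.427]]
wrist_force: [0.1, -0.8, 0.3]
opening: 65.5
grasp_force: 0.0
```

Run:
```python
from h import *
o=robot.get_obs(); print(o["tool_pos"].round(1),o["joints"].round(2),o["opening"],o["grasp_force"],o["wrist_force"].round(1))
R0=o["ee_rot"]; c=o["tool_pos"]-14*R0[:,2]; print("plate",c.round(1))
u=np.array([np.cos(np.radians(53.4)),np.sin(np.radians(53.4)),0])
for up,out,t in ((60,20,65),(70,40,0),(70,60,-20),(1,60,-22)):
    R=tilt(53.4,t); print(t,togo(c+[0,0,up]+u*out+14*R[:,2],R,o))
```

```text
[216.5 378.9  15. ] [-0.84  1.14 -0.4   1.64  0.08  1.52  1.2 ] 65.50605456577583 0.0 [ 0.1 -0.8  0.3]
plate [224.  389.1  21. ]
65 (array([ 0.382, -0.001, -0.364]), array([-0.0004,  0.0007,  0.    ]))
0 (array([ 0.28 , -0.001, -0.617]), array([-0.0004, -0.1799,  0.0002]))
-20 (array([ 0.198, -0.002, -0.807]), array([-0.0003, -0.2354,  0.0003]))
-22 (array([-0.322, -0.001, -0.566]), array([-0.0003, -0.241 ,  0.0003]))
```

Request:
servo_tool:
  moves: "0 0 0 0 0 0 1; 0 0 0 0 0 0 1; 0 0 0 0 0 0 1; 0.2 0 -0.18 0 0 0 1; 0.38 0 -0.36 0 0 0 1; 0.38 0 -0.36 0 0 0 1; 0.38 0 -0.36 0 0 0 1"
  force: 35

```text
time: 13.15
tool_pos: [228.0, 394.1, 74.0]
ee_rot: [[-0.254, -0.804, -0.537], [-0.342, 0.594, -0.728], [0.905, -0.002, -0.426]]
wrist_force: [0.3, -0.9, -2.1]
opening: 63.5
grasp_force: 34.9
```

Run:
```python
from h import *
o,p,d=snap("scene"); print(o["tool_pos"].round(1),o["opening"],o["grasp_force"],o["wrist_force"].round(1))
_,q,_=snap("top")
c=cam("scene"); cv2.imwrite("pics/s1.png",np.hstack([cv2.resize(p[60:260,180:400],None,fx=1.8,fy=1.8),cv2.resize(q[240:400,80:300],None,fx=1.8,fy=2.25)])[:,:,::-1])
o=robot.get_obs()
R0=o["ee_rot"]; g=o["tool_pos"]-14*R0[:,2]
u=np.array([np.cos(np.radians(53.4)),np.sin(np.radians(53.4)),0])
for up,out,t in ((20,40,0),(20,60,-20)):
    R=tilt(53.4,t); print(t,togo(g+[0,0,up]+u*out+14*R[:,2],R,o))
```

```text
[228.  394.1  74. ] 63.468508424322444 34.92992341518402 [ 0.3 -0.9 -2.1]
0 (array([-0.096, -0.001, -0.44 ]), array([-0.0005, -0.1804,  0.0003]))
-20 (array([-0.177, -0.002, -0.63 ]), array([-0.0005, -0.2359,  0.0004]))
```

View pics/s1.png

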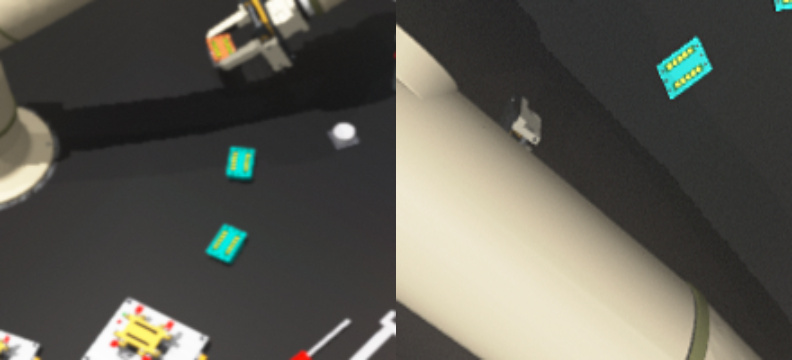

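The scene crop shows the module held level by its ends at (222,45), copper up, clear of the look-alikes at (240,163) and (227,243). In the top crop the arm hides it. Now the first quarter turn.

Request:
servo_tool:
  moves: "-0.01 0 -0.06 0 -0.023 0 1; -0.02 0 -0.12 0 -0.046 0 1; -0.04 0 -0.18 0 -0.069 0 1; -0.05 0 -0.24 0 -0.092 0 1; -0.06 0 -0.3 0 -0.115 0 1; -0.08 0 -0.36 0 -0.138 0 1; -0.096 0 -0.44 0 -0.161 0 1; -0.096 0 -0.44 0 -0.18 0 1"

```text
time: 14.05
tool_pos: [259.1, 436.5, 86.5]
ee_rot: [[-0.594, -0.804, 0.002], [-0.804, 0.594, 0.003], [-0.004, 0.001, -1.0]]
wrist_force: [1.2, 0.5, -1.9]
opening: 63.6
grasp_force: 34.9
```

Run:
```python
from h import *
o=robot.get_obs(); print(o["tool_pos"].round(1),o["ee_rot"].round(3).tolist(),o["joints"].round(2),o["opening"])
g=o["tool_pos"]-14*o["ee_rot"][:,2]; print(g.round(1))
u=np.array([np.cos(np.radians(53.4)),np.sin(np.radians(53.4)),0])
for out,t in ((40,-15),(60,-20),(60,-25)):
    R=tilt(53.4,t); print(t,togo(g+u*out+14*R[:,2],R,o))
```

```text
[259.1 436.5  86.5] [[-0.594, -0.804, 0.002], [-0.804, 0.594, 0.003], [-0.004, 0.001, -1.0]] [-0.92  0.56 -0.32  2.19  0.41  0.44  0.93] 63.571802382048226
[259.1 436.4 100.5]
-15 (array([-0.363, -0.001, -0.003]), array([ 0.0001, -0.0411,  0.0004]))
-20 (array([-0.539, -0.001, -0.005]), array([ 0.0002, -0.055 ,  0.0004]))
-25 (array([-0.549, -0.001, -0.009]), array([ 0.0002, -0.0689,  0.0004]))
```

Request:
servo_tool:
  moves: "-0.2 0 0 0 -0.017 0 1; -0.4 0 0 0 -0.034 0 1; -0.54 0 0 0 -0.051 0 1; -0.55 0 0 0 -0.069 0 1; -0.55 0 0 0 -0.069 0 1"

```text
time: 14.55
tool_pos: [297.0, 463.2, 79.9]
ee_rot: [[-0.572, -0.799, 0.185], [-0.783, 0.599, 0.168], [-0.245, -0.049, -0.968]]
wrist_force: [-0.2, 0.2, -1.5]
opening: 63.6
grasp_force: 34.9
```

Run:
```python
from h import *
o=robot.get_obs(); print(o["tool_pos"].round(1),o["ee_rot"].round(3).tolist(),o["joints"].round(2),o["opening"])
g=o["tool_pos"]-14*o["ee_rot"][:,2]; print(g.round(1), np.hypot(*g[:2]), np.degrees(np.arctan2(g[1],g[0])))
R=tilt(53.4,-25)
print(togo(np.r_[g[:2],21.5]+14*R[:,2],R,o))
```

```text
[297.  463.2  79.9] [[-0.572, -0.799, 0.185], [-0.783, 0.599, 0.168], [-0.245, -0.049, -0.968]] [-1.05  0.56 -0.16  2.29  1.26  0.2   0.1 ] 63.5773681846774
[294.5 460.8  93.5] 546.8465902201405 57.42160594591095
(array([0.125, 0.035, 0.579]), array([-0.0075, -0.03  ,  0.002 ]))
```

Run:
```python
from h import *
o=robot.get_obs(); g=o["tool_pos"]-14*o["ee_rot"][:,2]; print(o["joints"].round(2))
R=tilt(53.4,-14)
print(togo(g+14*R[:,2],R,o)); print(togo(np.r_[g[:2],25]+14*R[:,2],R,o))
```

```text
[-1.05  0.56 -0.16  2.29  1.26  0.2   0.1 ]
(array([ 0.   ,  0.006, -0.   ]), array([-0.0077,  0.0006,  0.0012]))
(array([0.14 , 0.033, 0.553]), array([-0.0077,  0.0006,  0.0012]))
```

Request:
servo_tool:
  moves: "0 0.006 0 -0.0077 0.0006 0.0012 1; 0 0.006 0 -0.0077 0.0006 0.0012 1; 0.05 0.015 0.2 -0.0077 0.0006 0.0012 1; 0.1 0.025 0.4 -0.0077 0.0006 0.0012 1; 0.14 0.033 0.55 -0.0077 0.0006 0.0012 1; 0.14 0.033 0.55 -0.0077 0.0006 0.0012 1; 0.14 0.033 0.55 -0.0077 0.0006 0.0012 1"

```text
time: 15.25
tool_pos: [296.8, 463.7, 11.1]
ee_rot: [[-0.58, -0.802, 0.142], [-0.778, 0.597, 0.194], [-0.24, 0.001, -0.971]]
wrist_force: [-0.3, -0.4, -1.7]
opening: 63.4
grasp_force: 34.9
```

Run:
```python
from h import *
o=robot.get_obs(); print(o["tool_pos"].round(1),o["ee_rot"].round(3).tolist(),o["joints"].round(2),o["wrist_force"].round(1))
g=o["tool_pos"]-14*o["ee_rot"][:,2]; print(g.round(1))
```

```text
[296.8 463.7  11.1] [[-0.58, -0.802, 0.142], [-0.778, 0.597, 0.194], [-0.24, 0.001, -0.971]] [-0.89  0.71 -0.36  2.31  1.91  0.3  -0.52] [-0.3 -0.4 -1.7]
[294.8 461.   24.7]
```

Request:
servo_tool:
  moves: "0 0 0.006 0 0 0 1; 0 0 0.01 0 0 0 1; 0 0 0.01 0 0 0 -0.4; 0 0 0.01 0 0 0 -0.5; 0 0 0.01 0 0 0 -0.7; 0 0 0.01 0 0 0 -0.8; 0 0 0.01 0 0 0 -1; 0 0 0.01 0 0 0 -1"

```text
time: 16.05
tool_pos: [297.6, 465.2, 11.9]
ee_rot: [[-0.579, -0.802, 0.144], [-0.778, 0.597, 0.197], [-0.244, 0.002, -0.97]]
wrist_force: [1.0, 0.7, -0.0]
opening: 91.9
grasp_force: 0.0
```

Request:
servo_tool:
  moves: "0 0 -0.3 0 0 0 -1; 0 0 -0.6 0 0 0 -1; 0 0 -0.9 0 0 0 -1; 0 0 -1 0 0 0 -1"

```text
time: 16.45
tool_pos: [286.8, 446.1, 108.6]
ee_rot: [[-0.579, -0.801, 0.154], [-0.776, 0.599, 0.196], [-0.249, -0.006, -0.969]]
wrist_force: [0.6, -1.3, 0.6]
opening: 93.0
grasp_force: 0.0
```

Run:
```python
from h import *
o,p,d=snap("wrist"); c=cam("wrist",o); P=cloud(d,c); print(o["tool_pos"].round(1),o["joints"].round(2))
cv2.imwrite("pics/w2.png",p[:,:,::-1])
n=(d>0)&(abs(P[...,0]-295)<70)&(abs(P[...,1]-461)<70)&(d>120)
for lo,hi in ((5,60),(36,48)): print(rectof(n&(P[...,2]>lo)&(P[...,2]<hi),P))
_,s,ds=snap("scene"); Q=cloud(ds,cam("scene")); n=(ds>0)&(abs(Q[...,0]-295)<60)&(abs(Q[...,1]-461)<60)&(Q[...,2]<60)
for lo,hi in ((5,60),(36,48)): print("scene",rectof(n&(Q[...,2]>lo)&(Q[...,2]<hi),Q))
```

```text
[286.8 446.1 108.6] [-0.95  0.49 -0.27  2.32  1.11  0.22  0.26]
(3504, array([ 6.2, 24.4, 25.8]), array([277.6, 438.7]), array([42.9, 64.1]), 52.7)Traceback (most recent call last):
  File "<stdin>", line 5, in <module>
  File "h.py", line 30, in rectof
    q=P[m]; r=cv2.minAreaRect(q[:,:2].astype(np.float32)); return len(q),np.percentile(q[:,2],[5,50,95]).round(1),np.round(r[0],1),np.round(r[1],1),round(r[2],1)
                                                                         ~~~~~~~~~~~~~^^^^^^^^^^^^^^^^^^
    return _quantile_unchecked(
        a, q, axis, out, overwrite_input, method, keepdims, weights)
    return _ureduce(a,
                    func=_quantile_ureduce_func,
    ...<5 lines>...
                    overwrite_input=overwrite_input,
                    method=method)
    r = func(a, **kwargs)
    result = _quantile(arr,
                       quantiles=q,
    ...<2 lines>...
                       out=out,
                       weights=wgt)
    slices_having_nans = np.isnan(arr[-1, ...])
                                  ~~~^^^^^^^^^
IndexError: index -1 is out of bounds for axis 0 with size 0
```

View pics/w2.png

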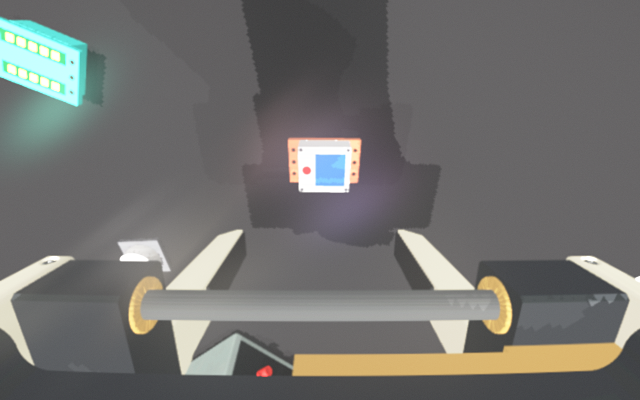

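The module lies cover up at pixel (325,165), with the blue label and red dot visible; it rocked on past upright after release and is now fully turned over. It measures 64x43 mm, top at z 24.4, centre (277.6, 438.7). Next I grip it by its long sides, tool vertical.

Run:
```python
from h import *
R=tilt(52.7-90,0); print(R.round(3).tolist()); print(togo([277.6,438.7,120],R))
```

```text
[[-0.795, 0.606, 0.0], [0.606, 0.795, 0.0], [0.0, 0.0, -1.0]]
(array([ 0.07 ,  0.024, -0.09 ]), array([0.0311, 0.0322, 0.2498]))
```

Request:
servo_tool:
  moves: "0.07 0.024 -0.09 0.004 0.004 0.031 -1; 0.07 0.024 -0.09 0.008 0.008 0.062 -1; 0.07 0.024 -0.09 0.012 0.012 0.094 -1; 0.07 0.024 -0.09 0.016 0.016 0.125 -1; 0.07 0.024 -0.09 0.02 0.02 0.156 -1; 0.07 0.024 -0.09 0.023 0.024 0.187 -1; 0.07 0.024 -0.09 0.027 0.028 0.218 -1; 0.07 0.024 -0.09 0.0311 0.0322 0.2498 -1"

```text
time: 17.3
tool_pos: [278.6, 439.2, 116.4]
ee_rot: [[-0.962, 0.264, 0.065], [0.266, 0.964, 0.019], [-0.058, 0.036, -0.998]]
wrist_force: [-0.4, -1.1, -0.1]
opening: 93.2
grasp_force: 0.0
```

Run:
```python
from h import *
o,p,d=snap("wrist"); c=cam("wrist",o); P=cloud(d,c); print(o["tool_pos"].round(1),o["joints"].round(2),o["ee_rot"].round(3).tolist())
n=(d>0)&(abs(P[...,0]-277)<60)&(abs(P[...,1]-438)<60)&(d>120)
r=rectof(n&(P[...,2]>3)&(P[...,2]<40),P); print(r); 
hsv=cv2.cvtColor(p,cv2.COLOR_RGB2HSV); k=n&(P[...,2]>2.5)&(P[...,2]<12)&(hsv[...,1]>70); print("ears",rectof(k,P)); print("cover",rectof(n&(P[...,2]>20)&(P[...,2]<30),P))
cv2.imwrite("pics/w3.png",p[:,:,::-1])
```

```text
[278.6 439.2 116.4] [-0.94  0.51 -0.28  2.18  0.44  0.46 -0.28] [[-0.962, 0.264, 0.065], [0.266, 0.964, 0.019], [-0.058, 0.036, -0.998]]
(2884, array([ 6.2, 24.6, 26. ]), array([267.1, 445.3]), array([81.6, 96.5]), 87.8)
ears (466, array([4.7, 6.7, 7.9]), array([277.4, 438.7]), array([42. , 64.4]), 52.8)
cover (2105, array([23.7, 25. , 26.1]), array([277.4, 438.7]), array([42.1, 44.6]), 52.9)
```

Run:
```python
from h import *
R=tilt(52.8-90,0); print(togo([277.4,438.7,60],R)); print(togo([277.4,438.7,8],R))
```

```text
(array([ 0.039, -0.029,  0.468]), array([0.0074, 0.0079, 0.0591]))
(array([ 0.064, -0.045,  0.901]), array([0.0074, 0.0079, 0.0591]))
```

Request:
servo_tool:
  moves: "0.04 -0.029 0.2 0.004 0.004 0.03 -1; 0.04 -0.029 0.3 0.0074 0.0079 0.0591 -1; 0.04 -0.029 0.468 0.0074 0.0079 0.0591 -1; 0.05 -0.037 0.7 0.0074 0.0079 0.0591 -1; 0.065 -0.046 0.93 0.0074 0.0079 0.0591 -1; 0.065 -0.046 0.93 0.0074 0.0079 0.0591 -1; 0.065 -0.046 0.93 0.0074 0.0079 0.0591 0.3; 0.065 -0.046 0.93 0.0074 0.0079 0.0591 1"
  force: 25

```text
time: 18.15
tool_pos: [277.1, 438.3, 5.5]
ee_rot: [[-0.806, 0.591, 0.002], [0.591, 0.806, 0.0], [-0.002, 0.002, -1.0]]
wrist_force: [0.6, -0.1, 0.1]
opening: 81.5
grasp_force: 0.0
```

Request:
servo_tool:
  moves: "0 0 0 0 0 0 1; 0 0 0 0 0 0 1; 0 0 0 0 0 0 1; 0 0 0 0 0 0 1; 0 0 0 0 0 0 1; 0 0 0 0 0 0 1"

```text
time: 18.75
tool_pos: [277.2, 438.4, 4.7]
ee_rot: [[-0.806, 0.592, 0.002], [0.592, 0.806, 0.0], [-0.001, 0.001, -1.0]]
wrist_force: [0.1, 1.2, 4.4]
opening: 41.9
grasp_force: 25.0
```

Run:
```python
from h import *
o=robot.get_obs(); print(o["tool_pos"].round(1),o["joints"].round(2),o["ee_rot"].round(3).tolist(),o["opening"],o["grasp_force"],o["wrist_force"])
```

```text
[277.2 438.4   4.7] [-1.03  0.71 -0.13  2.21  0.36  0.24 -0.54] [[-0.806, 0.592, 0.002], [0.592, 0.806, 0.0], [-0.001, 0.001, -1.0]] 41.85909099818698 24.986214470118284 [0.14500743 1.18119025 4.38954542]
```

Request:
servo_tool:
  moves: "0 0 -0.3 0 0 0 1; 0 0 -0.65 0 0 0 1; 0 0 -1 0 0 0 1; 0 0 -1 0 0 0 1"

```text
time: 19.15
tool_pos: [277.9, 440.0, 128.8]
ee_rot: [[-0.806, 0.593, 0.005], [0.593, 0.805, 0.006], [-0.001, 0.008, -1.0]]
wrist_force: [0.7, 0.1, -2.5]
opening: 41.8
grasp_force: 25.0
```

Request:
servo_tool:
  moves: "-0.3 -0.19 -0.2 0 0 0 1; -0.6 -0.38 -0.4 0 0 0 1; -0.88 -0.575 -0.6 0 0 0 1"

```text
time: 19.45
tool_pos: [320.9, 318.1, 196.2]
ee_rot: [[-0.806, 0.592, 0.0], [0.592, 0.806, -0.002], [-0.002, -0.001, -1.0]]
wrist_force: [1.3, -0.4, -1.8]
opening: 41.9
grasp_force: 25.0
```

Request:
servo_tool:
  moves: "-0.3 -0.19 0 0 0 0 1; -0.6 -0.38 0 0 0 0 1; -0.88 -0.575 0 0 0 0 1"

```text
time: 19.75
tool_pos: [365.4, 199.8, 196.1]
ee_rot: [[-0.806, 0.592, 0.001], [0.592, 0.806, -0.001], [-0.001, 0.0, -1.0]]
wrist_force: [1.1, 0.5, -2.2]
opening: 42.0
grasp_force: 25.0
```

Request:
servo_tool:
  moves: "-0.3 -0.19 0 0 0 0 1; -0.6 -0.38 0 0 0 0 1; -0.88 -0.575 0 0 0 0 1"

```text
time: 20.05
tool_pos: [409.5, 81.8, 196.0]
ee_rot: [[-0.806, 0.592, 0.001], [0.592, 0.806, -0.001], [-0.001, 0.0, -1.0]]
wrist_force: [0.1, 0.5, -2.1]
opening: 41.8
grasp_force: 25.0
```

Request:
servo_tool:
  moves: "-0.3 -0.19 0 0 0 0 1; -0.6 -0.38 0 0 0 0 1; -0.88 -0.575 0 0 0 0 1"

```text
time: 20.35
tool_pos: [453.7, -36.3, 196.0]
ee_rot: [[-0.806, 0.592, 0.001], [0.592, 0.806, -0.0], [-0.001, 0.0, -1.0]]
wrist_force: [0.7, 1.5, -1.2]
opening: 41.6
grasp_force: 25.0
```

Run:
```python
from h import *
o=robot.get_obs(); print(o["tool_pos"].round(1),o["joints"].round(2),o["opening"])
R=tilt(6.2,0); print(togo([498,-152.5,200],R,o))
```

```text
[453.7 -36.3 196. ] [ 0.17  0.33 -0.28  2.21  0.15  0.62  0.72] 41.62507885311408
(array([-0.872, -0.562, -0.033]), array([-0.000e+00,  1.000e-04, -1.181e-01]))
```

Request:
servo_tool:
  moves: "-0.3 -0.19 -0.03 0 0 -0.024 1; -0.6 -0.38 -0.03 0 0 -0.048 1; -0.87 -0.56 -0.03 0 0 -0.072 1; -0.872 -0.562 -0.033 0 0 -0.096 1; -0.872 -0.562 -0.033 0 0 -0.118 1; -0.872 -0.562 -0.033 0 0 -0.118 1; -0.872 -0.562 -0.033 0 0 -0.118 1"

```text
time: 21.05
tool_pos: [497.5, -150.6, 200.2]
ee_rot: [[-0.995, -0.103, 0.0], [-0.103, 0.995, 0.0], [-0.0, 0.0, -1.0]]
wrist_force: [-0.2, 0.3, -1.5]
opening: 41.8
grasp_force: 25.0
```

Run:
```python
from h import *
o,p,d=snap("wrist"); c=cam("wrist",o); P=cloud(d,c); np.savez("w4.npz",p=p,d=d,P=P); print(o["tool_pos"].round(1),o["joints"].round(2),o["ee_rot"].round(3).tolist())
cv2.imwrite("pics/w4.png",p[:,:,::-1])
n=(d>0)&(abs(P[...,0]-498)<90)&(abs(P[...,1]+152)<90)
hsv=cv2.cvtColor(p,cv2.COLOR_RGB2HSV); y=(hsv[...,0]>18)&(hsv[...,0]<35)&(hsv[...,1]>60)
print("deck",rectof(n&(P[...,2]>25)&(P[...,2]<36),P)); print("nest",rectof(n&y&(P[...,2]>72)&(P[...,2]<84),P)); print("pins",rectof(n&y&(P[...,2]>84)&(P[...,2]<92),P))
h=n&(P[...,2]>160); print("held module", h.sum(), rectof(h,P) if h.sum() else 0)
```

```text
[ 497.5 -150.6  200.2] [ 0.52  0.41 -0.45  2.07  0.27  0.72  1.57] [[-0.995, -0.103, 0.0], [-0.103, 0.995, 0.0], [-0.0, 0.0, -1.0]]
deck (7427, array([29.6, 30.8, 32.2]), array([ 492.8, -154.4]), array([139.1, 130.5]), 6.3)
nest (416, array([77.8, 80.7, 82. ]), array([ 480.2, -154.4]), array([34.7, 56.5]), 14.4)Traceback (most recent call last):
  File "<stdin>", line 6, in <module>
  File "h.py", line 30, in rectof
    q=P[m]; r=cv2.minAreaRect(q[:,:2].astype(np.float32)); return len(q),np.percentile(q[:,2],[5,50,95]).round(1),np.round(r[0],1),np.round(r[1],1),round(r[2],1)
                                                                         ~~~~~~~~~~~~~^^^^^^^^^^^^^^^^^^
    return _quantile_unchecked(
        a, q, axis, out, overwrite_input, method, keepdims, weights)
    return _ureduce(a,
                    func=_quantile_ureduce_func,
    ...<5 lines>...
                    overwrite_input=overwrite_input,
                    method=method)
    r = func(a, **kwargs)
    result = _quantile(arr,
                       quantiles=q,
    ...<2 lines>...
                       out=out,
                       weights=wgt)
    slices_having_nans = np.isnan(arr[-1, ...])
                                  ~~~^^^^^^^^^
IndexError: index -1 is out of bounds for axis 0 with size 0
```

View pics/w4.png

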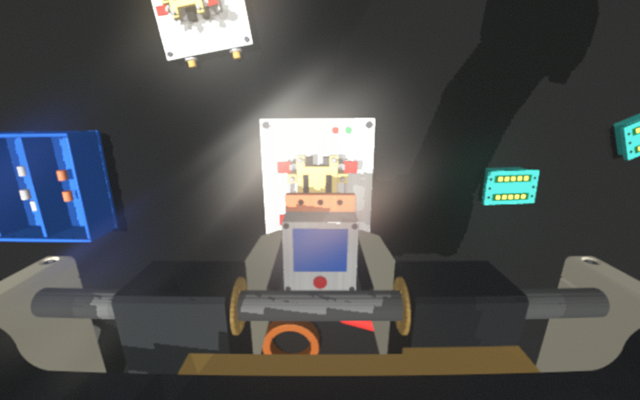

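The held module at (320,225) hides half the nest, whose floor is at (318,180). I shift outward 65 mm to see all of it.

Request:
servo_tool:
  moves: "-0.3 0 0 0 0 0 1; -0.54 0 0 0 0 0 1; -0.54 0 0 0 0 0 1; -0.54 0 0 0 0 0 1"

```text
time: 21.5
tool_pos: [562.2, -142.9, 200.6]
ee_rot: [[-0.994, -0.107, 0.001], [-0.107, 0.994, -0.0], [-0.001, -0.0, -1.0]]
wrist_force: [-0.3, -0.3, -1.1]
opening: 42.0
grasp_force: 25.0
```

Run:
```python
from h import *
o,p,d=snap("wrist"); c=cam("wrist",o); P=cloud(d,c); print(o["tool_pos"].round(1),o["ee_rot"].round(3).tolist())
cv2.imwrite("pics/w5.png",cv2.resize(p[60:310,190:450],None,fx=2.4,fy=2.4,interpolation=cv2.INTER_CUBIC)[:,:,::-1])
n=(d>0)&(abs(P[...,0]-498)<90)&(abs(P[...,1]+152)<90)
hsv=cv2.cvtColor(p,cv2.COLOR_RGB2HSV); y=(hsv[...,0]>18)&(hsv[...,0]<35)&(hsv[...,1]>60)
def s(nm,m): print(nm,rectof(m,P) if m.sum()>5 else m.sum())
s("deck",n&(P[...,2]>25)&(P[...,2]<36)); s("nest",n&y&(P[...,2]>75)&(P[...,2]<84)); s("pins",n&(P[...,2]>85)&(P[...,2]<91))
red=((hsv[...,0]<8)|(hsv[...,0]>172))&(hsv[...,1]>150)&n&(P[...,2]>45)
k,l,st,ce=cv2.connectedComponentsWithStats(red.astype(np.uint8))
for i in range(1,k):
    if st[i,4]>15: print("red",ce[i].round(1),st[i,4],P[l==i].mean(0).round(1))
K=(n&(P[...,2]>85)&(P[...,2]<91)); k,l,st,ce=cv2.connectedComponentsWithStats(K.astype(np.uint8))
for i in range(1,k):
    if st[i,4]>5: print("pin",ce[i].round(1),st[i,4],P[l==i].mean(0).round(1))
# held module: pixels nearer, orange/grey
h=(d>0)&(P[...,2]>150)&(abs(P[...,0]-o["tool_pos"][0])<45)&(abs(P[...,1]-o["tool_pos"][1])<19); s("held",h)
a=h&(hsv[...,0]<22)&(hsv[...,1]>80); s("held copper",a)
np.savez("w5.npz",p=p,d=d,P=P)
```

```text
[ 562.2 -142.9  200.6] [[-0.994, -0.107, 0.001], [-0.107, 0.994, -0.0], [-0.001, -0.0, -1.0]]
deck (11056, array([29.6, 30.9, 32.3]), array([ 499.7, -153.6]), array([152.8, 130.8]), 6.2)
nest (2622, array([79.6, 80.8, 82. ]), array([ 498.6, -153.2]), array([78.2, 59.9]), 6.1)
pins (182, array([85.5, 87. , 88.5]), array([ 498.3, -153.5]), array([76.5, 54.1]), 6.1)
red [350.3 157.9] 90 [ 523.  -116.8   79. ]
red [319.9 282. ] 84 [ 576.7 -141.4  221.3]
pin [297.5  88.6] 24 [ 464.4 -174.1   87. ]
pin [333.9  88.6] 26 [ 460.8 -141.1   86.6]
pin [289.  110.5] 26 [ 484.4 -180.2   86.8]
pin [342.7 110.4] 21 [ 478.9 -130.7   86.9]
pin [289.8 147.1] 21 [ 517.9 -176.7   87. ]
pin [341.9 147.1] 22 [ 512.5 -127.2   87. ]
pin [299.  166.9] 20 [ 536.  -166.3   87.1]
pin [332.9 166.9] 22 [ 532.5 -133.5   87.2]
held (19749, array([203.2, 303. , 323. ]), array([ 554. , -142.9]), array([61.8, 38. ]), 0.0)
held copper (5465, array([202.1, 313.1, 317.3]), array([ 553.6, -139.2]), array([51.8, 40.4]), 11.1)
```

View pics/w5.png

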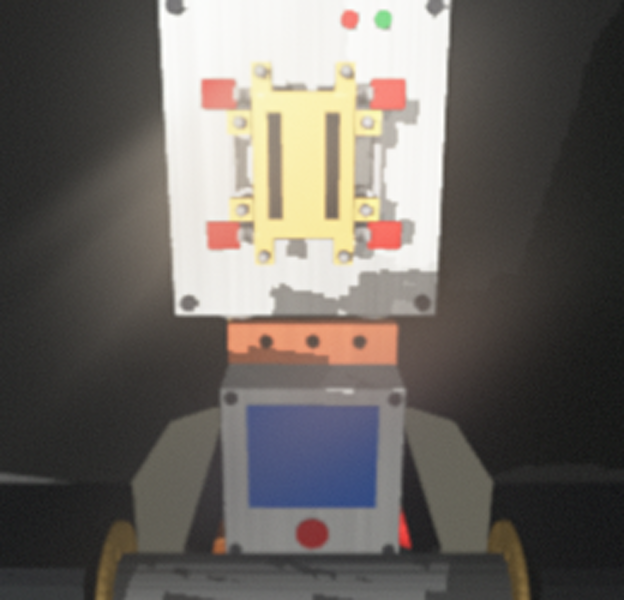

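The pins show at crop corners (261,70) to (344,256), and the red tabs at (218,93), (388,93), (223,235) and (384,235). The held module's ear is at (312,342). Nest centre from the eight pins is (498.5, -153.6), yaw 6.1°. Now I place the held ear in the tool frame with the same camera.

Run:
```python
from h import *
z=np.load("w5.npz"); p,d,P=z["p"],z["d"],z["P"]; o=robot.get_obs(); R0=o["ee_rot"]; t0=o["tool_pos"]
L=(P-t0)@R0; hsv=cv2.cvtColor(p,cv2.COLOR_RGB2HSV)
m=(d>0)&(L[...,2]<3)&(L[...,2]>-6)&(hsv[...,0]<22)&(hsv[...,1]>70); m[:185]=0; m[216:]=0; m[:,:275]=0; m[:,365:]=0
q=L[m]; print(m.sum(), "z",np.median(q[:,2]).round(1),"x",np.percentile(q[:,0],[1,50,99]).round(1),"y",np.percentile(q[:,1],[1,50,99]).round(1))
r=cv2.minAreaRect(q[:,:2].astype(np.float32)); print(r)
c=(d>0)&(L[...,2]<-16)&(L[...,2]>-24)&(abs(L[...,1])<30)&(abs(L[...,0])<40); q=L[c]; print("cover z",np.median(q[:,2]).round(1),"x",np.percentile(q[:,0],[1,99]).round(1),"y",np.percentile(q[:,1],[1,50,99]).round(1))
pins=np.array([[464.4,-174.1],[460.8,-141.1],[484.4,-180.2],[478.9,-130.7],[517.9,-176.7],[512.5,-127.2],[536,-166.3],[532.5,-133.5]]); g=pins.mean(0)
a=np.radians(6.1); C=np.array([[np.cos(a),np.sin(a)],[-np.sin(a),np.cos(a)]]); print(g,((pins-g)@C.T).round(1))
R=tilt(6.1,0); print(togo([*g,110],R,o))
```

```text
1304 z -2.0 x [21.1 26.9 31.7] y [-20.3   0.3  20.5]
((26.40149688720703, 0.2156219482421875), (10.97278881072998, 41.8897705078125), 0.3231815993785858)
cover z -20.2 x [-20.8  21.6] y [-24.6   0.3  25. ]
[ 498.425 -153.725] [[-36.  -16.6]
 [-36.1  16.6]
 [-16.8 -24.8]
 [-17.   25. ]
 [ 16.9 -24.9]
 [ 16.8  24.9]
 [ 36.  -16.5]
 [ 36.   16.5]]
(array([ 0.532, -0.03 ,  0.755]), array([-0.0001,  0.    ,  0.0001]))
```

Request:
servo_tool:
  moves: "0.25 -0.015 0 0 0 0 1; 0.45 -0.03 0.1 0 0 0 1; 0.532 -0.032 0.3 0 0 0 1; 0.532 -0.032 0.6 0 0 0 1; 0.532 -0.032 0.75 0 0 0 1; 0.532 -0.032 0.75 0 0 0 1; 0.532 -0.032 0.75 0 0 0 1; 0.532 -0.032 0.75 0 0 0 1"

```text
time: 22.35
tool_pos: [499.9, -154.5, 112.2]
ee_rot: [[-0.994, -0.107, 0.003], [-0.107, 0.994, -0.001], [-0.003, -0.001, -1.0]]
wrist_force: [-0.7, -0.9, -1.9]
opening: 41.8
grasp_force: 25.0
```

Run:
```python
from h import *
o=robot.get_obs(); print(o["tool_pos"].round(2),o["ee_rot"].round(4).tolist(),o["wrist_force"])
R=tilt(6.1,0); 
for z in (96,85): print(togo([498.3,-154,z],R,o))
```

```text
[ 499.93 -154.5   112.2 ] [[-0.9942, -0.1071, 0.0032], [-0.1071, 0.9943, -0.0008], [-0.0031, -0.0011, -1.0]] [-0.7250997  -0.88736724 -1.92802846]
(array([0.013, 0.006, 0.135]), array([-0.0002,  0.0005,  0.0001]))
(array([0.014, 0.006, 0.227]), array([-0.0002,  0.0005,  0.0001]))
```

Request:
servo_tool:
  moves: "0.013 0.005 0.07 0 0.0005 0 1; 0.013 0.005 0.13 0 0.0005 0 1; 0.013 0.005 0.13 0 0.0005 0 1; 0.013 0.005 0.13 0 0.0005 0 1"

```text
time: 22.75
tool_pos: [497.9, -153.9, 95.2]
ee_rot: [[-0.994, -0.108, -0.002], [-0.108, 0.994, -0.0], [0.002, -0.0, -1.0]]
wrist_force: [0.4, 0.8, -1.4]
opening: 41.9
grasp_force: 25.0
```

Run:
```python
from h import *
for i in range(3):
    o=robot.get_obs(); print(o["tool_pos"].round(2),o["wrist_force"].round(1)); optics.camera("top")
R=tilt(6.1,0); o=robot.get_obs(); print(o["ee_rot"].round(4).tolist())
for z in (85,): print(togo([498.3,-154,z],R,o))
```

```text
[ 497.87 -153.86   95.19] [ 0.4  0.8 -1.4]
[ 498.   -153.88   95.38] [-0.6  0.5 -2.2]
[ 498.07 -153.9    95.47] [ 0.3 -0.5 -0.9]
[[-0.9942, -0.1075, -0.0012], [-0.1075, 0.9942, -0.0006], [0.0013, -0.0004, -1.0]]
(array([-0.002, -0.001,  0.088]), array([-0.0001, -0.0002,  0.0002]))
```

Well aligned. Lowering in small steps.

Request:
servo_tool:
  moves: "-0.001 -0.001 0.03 0 0 0 1; -0.001 -0.001 0.05 0 0 0 1; -0.001 -0.001 0.07 0 0 0 1; -0.001 -0.001 0.08 0 0 0 1; -0.001 -0.001 0.085 0 0 0 1; -0.001 -0.001 0.085 0 0 0 1"

```text
time: 23.5
tool_pos: [498.1, -154.0, 85.1]
ee_rot: [[-0.994, -0.108, -0.001], [-0.108, 0.994, -0.0], [0.002, -0.0, -1.0]]
wrist_force: [-0.2, -0.7, -1.1]
opening: 42.0
grasp_force: 25.0
```

Run:
```python
from h import *
for i in range(2):
    o=robot.get_obs(); print(o["tool_pos"].round(2),o["wrist_force"].round(1),o["opening"]); optics.camera("top")
```

```text
[ 498.07 -154.     85.11] [-0.2 -0.7 -1.1] 42.00498101952066
[ 498.1  -154.04   85.19] [ 0.3  0.1 -1.1] 42.21185471541655
```

Request:
servo_tool:
  moves: "0 0 0.005 0 0 0 1; 0 0 0.008 0 0 0 1; 0 0 0.008 0 0 0 0; 0 0 0.008 0 0 0 -0.1; 0 0 0.008 0 0 0 -0.25; 0 0 0.008 0 0 0 -0.4; 0 0 0.008 0 0 0 -0.4"

```text
time: 24.3
tool_pos: [498.1, -154.1, 84.3]
ee_rot: [[-0.994, -0.107, -0.001], [-0.107, 0.994, -0.001], [0.001, -0.0, -1.0]]
wrist_force: [0.1, -0.6, 0.3]
opening: 64.4
grasp_force: 0.0
```

Request:
servo_tool:
  moves: "0 0 -0.15 0 0 0 -0.4; 0 0 -0.4 0 0 0 -0.4; -0.2 0 -0.8 0 0 0 -0.4; -0.4 0 -0.9 0 0 0 -0.4; -0.5 0 -0.9 0 0 0 -0.4; -0.5 0 -0.9 0 0 0 -0.4"

```text
time: 24.9
tool_pos: [558.8, -147.3, 191.5]
ee_rot: [[-0.994, -0.108, -0.001], [-0.108, 0.994, -0.0], [0.001, -0.0, -1.0]]
wrist_force: [-0.4, -1.4, -0.4]
opening: 64.9
grasp_force: 0.0
```

Run:
```python
from h import *
o,p,d=snap("wrist"); c=cam("wrist",o); P=cloud(d,c); print(o["tool_pos"].round(1),o["opening"])
cv2.imwrite("pics/w6.png",cv2.resize(p[60:260,210:430],None,fx=2.7,fy=2.7,interpolation=cv2.INTER_CUBIC)[:,:,::-1])
n=(d>0)&(abs(P[...,0]-498)<60)&(abs(P[...,1]+154)<60)
print("cover",rectof(n&(P[...,2]>98)&(P[...,2]<112),P)); hsv=cv2.cvtColor(p,cv2.COLOR_RGB2HSV)
for s in (-27,27):
    a=np.radians(6.1); q=np.array([498.4,-153.7])+s*np.array([np.cos(a),np.sin(a)]); m=n&(np.hypot(P[...,0]-q[0],P[...,1]-q[1])<4); print("ear",s,np.percentile(P[m][:,2],[10,50,90]).round(1))
```

```text
[ 558.8 -147.3  191.5] 64.89442133366191
cover (2586, array([103.8, 105. , 106.2]), array([ 498. , -154.6]), array([43.9, 42.3]), 6.2)
ear -27 [85.8 86.8 87.5]
ear 27 [ 86.9 291.3 293.3]
```

View pics/w6.png

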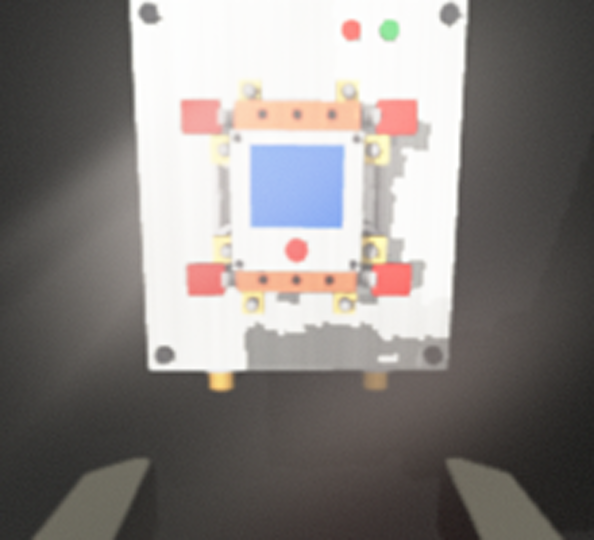

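The module is seated between all eight pins: cover centred at crop (297,190), pins visible at all sides, cover top at z 104–105, ears at 86–87. Next I close the fingers and press on the cover centre.

Request:
servo_tool:
  moves: "0.2 0 0 0 0 0 1; 0.4 0 0 0 0 0 1; 0.508 -0.003 0.2 0 0 0 1; 0.508 -0.003 0.4 0 0 0 1; 0.508 -0.003 0.5 0 0 0 1; 0.508 -0.003 0.6 0 0 0 1; 0.508 -0.003 0.64 0 0 0 1; 0.508 -0.003 0.64 0 0 0 1"

```text
time: 25.75
tool_pos: [497.0, -154.2, 114.8]
ee_rot: [[-0.994, -0.108, -0.003], [-0.108, 0.994, -0.0], [0.003, 0.0, -1.0]]
wrist_force: [0.3, -0.6, -0.3]
opening: 5.5
grasp_force: 0.0
```

Request:
servo_tool:
  moves: "0 0 0.03 0 0 0 1; 0 0 0.06 0 0 0 1; 0 0 0.08 0 0 0 1; 0 0 0.1 0 0 0 1; 0 0 0.12 0 0 0 1; 0 0 0.14 0 0 0 1; 0 0 0.14 0 0 0 1"

```text
time: 26.45
tool_pos: [497.3, -154.6, 98.7]
ee_rot: [[-0.994, -0.108, -0.001], [-0.108, 0.994, -0.001], [0.001, -0.001, -1.0]]
wrist_force: [-0.6, -0.4, 6.1]
opening: 0.5
grasp_force: 2.5
```

Run:
```python
from h import *
o=robot.get_obs(); print(o["tool_pos"].round(2),o["ee_rot"].round(4).tolist(),o["wrist_force"].round(1),o["opening"])
```

```text
[ 497.34 -154.55   98.67] [[-0.9942, -0.1075, -0.0011], [-0.1075, 0.9942, -0.0008], [0.0011, -0.0007, -1.0]] [-0.6 -0.4  6.1] 0.501184425392299
```

Contact at 104 with 6 N on the spring, as expected. Pressing on to just above the stop.

Request:
servo_tool:
  moves: "0 0 0.02 0 0 0 1; 0 0 0.04 0 0 0 1; 0 0 0.06 0 0 0 1; 0 0 0.08 0 0 0 1; 0 0 0.1 0 0 0 1; 0 0 0.115 0 0 0 1; 0 0 0.125 0 0 0 1; 0 0 0.125 0 0 0 1"

```text
time: 27.25
tool_pos: [497.4, -154.6, 84.1]
ee_rot: [[-0.994, -0.107, -0.001], [-0.107, 0.994, -0.001], [0.001, -0.001, -1.0]]
wrist_force: [-2.2, 0.3, 10.9]
opening: 0.5
grasp_force: 5.4
```

Run:
```python
from h import *
o=robot.get_obs(); print(o["tool_pos"].round(2),o["wrist_force"].round(1))
```

```text
[ 497.38 -154.58   84.1 ] [-2.2  0.3 10.9]
```

Request:
servo_tool:
  moves: "0 0 0.006 0 0 0 1; 0 0 0.012 0 0 0 1; 0 0 0.014 0 0 0 1; 0 0 0.014 0 0 0 1; 0 0 0.014 0 0 0 1; 0 0 0.014 0 0 0 1; 0 0 0.014 0 0 0 1; 0 0 0.014 0 0 0 1"

```text
time: 28.05
tool_pos: [497.4, -154.6, 83.2]
ee_rot: [[-0.994, -0.108, -0.0], [-0.108, 0.994, -0.002], [0.0, -0.002, -1.0]]
wrist_force: [-4.6, 0.7, 20.2]
opening: 0.7
grasp_force: 10.4
```

Request:
servo_tool:
  moves: "0 0 0 0 0 0 1; 0 0 -0.01 0 0 0 1; 0 0 -0.02 0 0 0 1; 0 0 -0.03 0 0 0 1; 0 0 -0.04 0 0 0 1; 0 0 -0.05 0 0 0 1; 0 0 -0.06 0 0 0 1; 0 0 -0.07 0 0 0 1"

```text
time: 28.85
tool_pos: [497.1, -154.5, 90.3]
ee_rot: [[-0.994, -0.107, -0.002], [-0.107, 0.994, -0.0], [0.002, -0.0, -1.0]]
wrist_force: [-0.1, -0.3, 0.2]
opening: 0.4
grasp_force: 0.0
```

Force fell to zero by z 90, so the stage stayed down. I back off and check.

Request:
servo_tool:
  moves: "0 0 -0.2 0 0 0 1; 0 0 -0.5 0 0 0 1; -0.2 0 -0.8 0 0 0 1; -0.4 0 -0.9 0 0 0 1; -0.5 0 -0.9 0 0 0 1; -0.5 0 -0.9 0 0 0 1"

```text
time: 29.45
tool_pos: [557.8, -147.7, 197.5]
ee_rot: [[-0.994, -0.108, -0.001], [-0.108, 0.994, -0.0], [0.001, -0.0, -1.0]]
wrist_force: [-0.8, -0.2, -0.9]
opening: 0.2
grasp_force: 0.0
```

Run:
```python
from h import *
o,p,d=snap("wrist"); c=cam("wrist",o); P=cloud(d,c); print(o["tool_pos"].round(1),o["wrist_force"].round(1))
cv2.imwrite("pics/w7.png",cv2.resize(p[60:260,210:430],None,fx=2.7,fy=2.7,interpolation=cv2.INTER_CUBIC)[:,:,::-1])
n=(d>0)&(abs(P[...,0]-498)<60)&(abs(P[...,1]+154)<60)
print("cover",rectof(n&(P[...,2]>75)&(P[...,2]<112),P),rectof(n&(P[...,2]>82)&(P[...,2]<92),P))
hsv=cv2.cvtColor(p,cv2.COLOR_RGB2HSV); red=((hsv[...,0]<8)|(hsv[...,0]>172))&(hsv[...,1]>110)&n
k,l,st,ce=cv2.connectedComponentsWithStats(red.astype(np.uint8))
for i in range(1,k):
    if st[i,4]>15: print("red",ce[i].round(1),st[i,4],P[l==i].mean(0).round(1))
```

```text
[ 557.8 -147.7  197.5] [-0.8 -0.2 -0.9]
cover (2995, array([77.7, 86.7, 88.2]), array([ 498.9, -153.5]), array([67.7, 80.4]), 6.2) (2138, array([85.9, 87.1, 88.3]), array([ 497.8, -154.6]), array([43.3, 42.1]), 6.2)
red [358.2 105.5] 86 [ 468.2 -121.2   79.2]
red [319.7 150.4] 27 [ 512.9 -152.8   87.4]
red [286.7 163.6] 107 [ 530.3 -183.8   78.9]
red [354.5 162.9] 137 [ 522.4 -117.2   78.8]
```

View pics/w7.png

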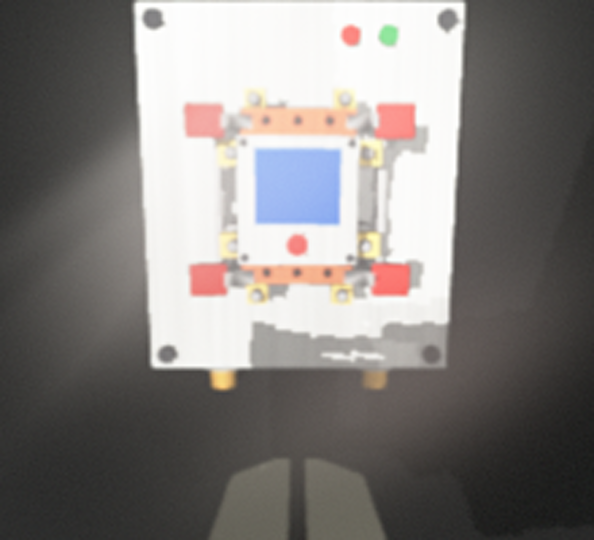

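All four hooks reach over the ears at (236,122), (358,122), (240,272) and (353,270). The cover top is at 86 mm with the depth bias, which puts the stage at about 0.018. The robot is clear, so I hand in.

```bash
python3 -c "
from plant import close_job
print(close_job())"
```

```text
the job is handed in; nothing more can be done
None
```

The module is turned over and seated copper base down in the nest, with both latches caught and holding it down after release; the second quarter turn was an uncontrolled low tip onto its base when I let go, and I handed the job in at about 29.5 s with the arm clear.

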